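# Hang the driver holder on its two-pin stand

## Task

Hang the red tool holder on the blue stand: put both of its hanging holes over the stand's two steel pins, push it right back until its back plate is against the board, and let it hang there on its own. Leave the spray can, the tape roll and the loose carton near the work where they stand.

Things in the scene. Friction and masses are not known exactly. Their poses are not given: they have to be found in the camera images.
- tool_holder: All in mm. Loose red L-shaped tool holder, 0.25-0.5 kg, upright on the bench: back plate 150 wide, 6 thick, 110 high; shelf 70 deep in front; on the plate's top a black tab to 165 height. Origin: centre of underside. x from the shelf's front lip to the plate (mid-plane x = 32, rear face x = 35, goes to the board); y to the left hole; z up. Starts with front towards the robot, within 0.5 rad.
- grip_tab (a point): Centre of the black rubber tab where it is best gripped: (32, 0, 145) mm in the holder's frame. The tab is 44 mm wide, 10 mm thick, from 115 to 165 mm above the holder's underside; pinch it across its thickness from above. It stays above the board's top when the holder hangs, so that a finger fits behind it.
- hole_left (a point): Centre of the left hanging hole (16 mm diameter, through the 6 mm plate) at the plate's rear face, in the holder's frame (35, 50, 90) mm; axes as the holder's.
- hole_right (a point): The same for the right hole, in the holder's frame (35, -50, 90) mm.
- stand: Fixed stand. Dark base 200 mm wide, 12 high, from 50 in front of the board's face to 75 behind; upright blue board 190 wide, 8 thick, top at 163 height; two steel pins on its front. Origin: on the bench under the middle of the board's front face. x points into the board, away from the pins' side; y towards the left pin; z up. The front looks roughly to the robot.
- pin_left (a point): Root of the left pin on the board's face: (0, 50, 150) mm in the stand's frame, axes as the stand's. A 10 mm round bar with round end, axis from the root to (-45, 50, 160) mm plus 5 mm of round end: it slopes up to the front by 12.5 degrees. The left hole goes on it; when hung, the hole's centre is about 3 mm below the pin's axis.
- pin_right (a point): The same for the right pin: root at (0, -50, 150) mm, axis to (-45, -50, 160) mm. The right hole goes on it.
- spray_can: Bystander: lone spray can with red cap, right of the holder, 54 mm across and 200 mm tall, standing; origin at the centre of its underside, z up.
- tape: Bystander: roll of blue masking tape, 79 mm across and 48 mm high, lying flat; origin at its underside about 13 mm off its axis (the axis is at x = 2, y = 13 mm), z up.
- bearing_carton: Bystander: small orange carton, 54 x 54 x 25 mm, lying flat; origin at the centre of its underside, z up.

How it is judged:
By the outcome, as a careful person would: the job done as asked, in the order asked, and still so for the second after the job is handed in, with the robot touching nothing.
It also fails if it takes over 40 s, if anything falls off the work surface, if the arm or the gripper's body presses on something with over 40 N, if the wrist force passes 120 N, or if a joint passes its speed limit or range.

## Robot

A 6-joint arm with a two-finger parallel gripper is mounted at the origin on a cart in front of the work surface, level with it; the furniture and walls round the work are solid. World frame = base frame: x ahead of the robot, y to its left, z up, the work surface at z = 0. Lengths are in mm, angles in degrees, forces in N, time in s.
With the tool pointing down it reaches from about 350 to 975 mm from the base axis. Payload 4.9 kg.
Tool frame: the origin (TCP) lies midway between the tips of the shut fingers; the grasp point (between the pads) lies 19 mm behind it; z points along the fingers, y is the line along which they close (so a half turn about z gives the same grasp; the last joint's range is limited). The gripper opens to 85 mm and grips with 20 to 120 N. Pads are 22 mm wide; open, the fingers measure 114 mm over their backs; the gripper's body (76 mm by 85 mm) begins 54 mm behind the grasp point. The pads swing forward as they close: fully open they stand 13 mm farther back than shut.
Start: joints at [-82.678, 3.019, 92.412, -0, 84.569, -6.818], TCP at [152.685, -606.044, 231.304] pointing down, gripper open.
Joint ranges: [-172.51, 172.51], [-57.92, 126.97], [3.15, 148.05], [-58.71, 238.71], [5.1, 150.11], [-179.66, 179.66]. Speed limits (degrees/s): [147.25, 147.25, 180, 180, 180, 180].

## Interface

Orientations are given as a 3x3 rotation matrix whose columns are the frame's x, y, z axes.
In Python, from plant import env, optics, order gives the robot as it stands. The module is installed in compiled form; this text tells all that it offers.
- The arm moves only by the shell command python3 -m crank 'ROWS' [FORCE]. ROWS is text: rows parted by semicolons, each of 7 numbers parted by spaces: the finger opening in cm, from 0 to 8.54, then the shift along the tool's x, y, z in cm, then the turn, a rotation vector about the tool's x, y, z in degrees. In form: fingers x y z wx wy wz; .... A call has 1 to 12 rows; each row shifts and turns the commanded pose from where the row before left it, along the tool's axes as they then stand; what a row does not reach is not made up. A row lasts 1/12 s, in which the tool goes at most 41.7 mm and 7.16 degrees, less where a joint would pass 70% of its speed; a pose out of reach is approached as far as the arm can. A call is refused whole if a number of a shift passes 4.17 or a number of a turn 7.16, either way. A call with a gripper value outside its range is refused whole. The fingers move at their own pace and stop on an object; FORCE is the grip in N (left out, the last holds). Time passes only in rows, so rows that do not move let the fingers close. It gives the time, the measured TCP pose, the force, the opening and the grip force at its end, in the units of the state.
- env.state(): the state, without advancing time (a new reading comes with each control period).
- optics.grab_frame(name): name is "scene" or "top"; returns the picture (384x512x3 uint8, red, green, blue); there is no depth.
- optics.get_calibration(name): a dict with "fx", "fy", "cx", "cy" (pixels), "R" (3x3) and "t" (3): a world point X has camera coordinates R X + t. Camera axes: x right, y down, z forward; pixel columns grow to the right and rows downward; lengths in mm; the calibration is good to about 2 mm. A picture is of the moment at which its call begins. get_calibration takes no time and is no camera call.
- order.job_done(): hands the job in; it is judged then, once.
The state is a dict: "time": time; "q": joint angles; "qd": joint speeds; "joint_torque": joint torques, N m; "ee_pos": TCP position; "tcp_rot": TCP orientation; "wrist_force": force on the tool from outside, world axes, zero at the start; "moment": the same for the moment, N m; "grip_width": opening from 0.0 (shut) to 1.0 (fully open); "grasp_force": force on a finger pad.
Only numpy, scipy, OpenCV 4.12 (cv2) and the standard library are available. Lean on these libraries where they do the work, as an engineer would, in place of code of your own. Each camera call takes 0.05 s, during which the arm holds its last target. There are 200 camera calls.

## Working session

There is one attempt and no reset: what is moved stays moved. The work goes in short steps, Python scripts to look and compute and a shell command to move; the robot and the scene stay as the last step left them, time stands still between calls to the robot, and variables do not carry over. Pictures are saved under pics/ and viewed, at most 10 in all, crops included, and the job is handed in when it is done.

```bash
mkdir -p pics; python3 - <<'E'
from plant import env,optics
import cv2,pickle
d={}
for n in("scene","top"):
    im=optics.grab_frame(n); c=optics.get_calibration(n); d[n]=(im,c)
    cv2.imwrite(f"pics/{n}0.png",im[:,:,::-1]); print(n,c)
pickle.dump(d,open("d0.pkl","wb"))
s=env.state(); print(s)
E
```

```text
scene {'fx': 435.94796308904813, 'fy': 435.94796308904813, 'cx': 253.12719174575514, 'cy': 195.50814821460162, 'R': array([[-0.59676578, -0.80231677, -0.01258568],
       [-0.37387691,  0.29190055, -0.88034659],
       [ 0.70999061, -0.52065522, -0.47416398]]), 't': array([394.53731497, 240.71465376, 831.8239645 ])}
top {'fx': 385.1804062925633, 'fy': 385.1804062925633, 'cx': 254.25863070743742, 'cy': 194.93420908389297, 'R': array([[-0.01696796, -0.99978116, -0.01223589],
       [-0.99789635,  0.01769926, -0.0623668 ],
       [ 0.06256972,  0.01115191, -0.99797829]]), 't': array([ 155.73647515,  497.82837635, 1181.60055938])}
{'time': 0.1, 'q': array([-8.26785226e+01,  3.05348941e+00,  9.24846491e+01, -1.63699061e-03,
        8.45699501e+01, -6.81848910e+00]), 'qd': array([ 0.0630457 , -0.0979084 , -0.26481224,  0.06801045, -0.02142865,
        0.0266966 ]), 'joint_torque': array([-1.56442275e-03, -3.94906569e+01, -3.71362317e+01, -2.36736978e-04,
        3.98070508e-03, -2.09399751e-06]), 'ee_pos': array([ 152.59817055, -605.49372585,  230.18140509]), 'tcp_rot': array([[ 9.69701206e-01,  2.44293879e-01, -2.68619587e-04],
       [ 2.44293949e-01, -9.69699427e-01,  1.86749450e-03],
       [ 1.95737216e-04, -1.87653381e-03, -9.99998220e-01]]), 'wrist_force': array([ 0.34669375,  0.55992344, -0.35085632]), 'moment': array([ 0.06081505, -0.03319319, -0.01574762]), 'grasp_force': 0.0, 'grip_width': 0.9986665197839653}
```

View pics/scene0.png

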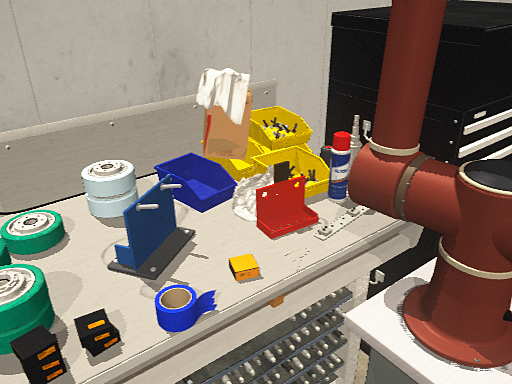

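View pics/top0.png

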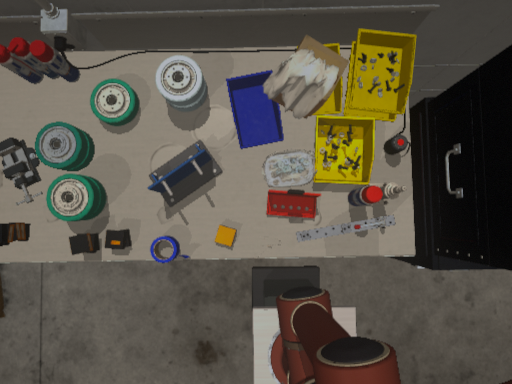

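The scene view shows the red holder near (285,205) and the stand near (150,230). In the top view the holder is at (293,205), the stand at (185,175), the carton at (226,236), the tape at (165,248) and the can at (370,195). I'll enlarge the crops next.

```bash
python3 - <<'E'
import cv2,pickle,numpy as np
d=pickle.load(open("d0.pkl","rb"))
def crop(n,x,y,w,h,s): return cv2.resize(d[n][0][y:y+h,x:x+w,::-1],None,fx=s,fy=s,interpolation=cv2.INTER_CUBIC)
a=crop("top",140,135,80,75,5); b=crop("top",255,170,80,75,5)
c=crop("scene",100,165,100,112,4)[:, :]; e=crop("scene",240,155,100,112,4)
a=cv2.resize(a,(400,300));b=cv2.resize(b,(400,300))
c=crop("scene",105,170,100,75,4);e=crop("scene",240,160,100,75,4)
cv2.imwrite("pics/crops.png",np.vstack([np.hstack([a[:300],b[:300]]),np.hstack([c,e])]))
E
```

```text
(no output)
```

View pics/crops.png

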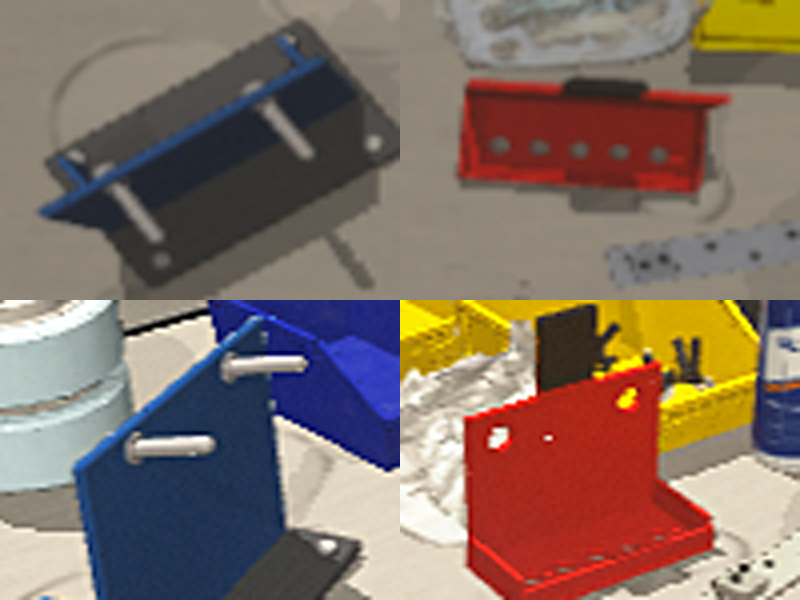

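The crops show the pin tips at top (172,194) and (202,174), and at scene (158,206) and (181,186). The holder's holes are at scene (264,194) and (297,184), and its tab at top (296,192). Next I cast rays onto the known heights.

```bash
cat > h.py <<'E'
import numpy as np
def cast(c,uv,z):
    d=c["R"].T@np.array([(uv[0]-c["cx"])/c["fx"],(uv[1]-c["cy"])/c["fy"],1]); o=-c["R"].T@c["t"]
    return o+d*(z-o[2])/d[2]
def proj(c,X):
    p=c["R"]@np.asarray(X,float)+c["t"]; return np.array([c["fx"]*p[0]/p[2]+c["cx"],c["fy"]*p[1]/p[2]+c["cy"]])
E
python3 - <<'E'
import pickle,numpy as np
from h import *
d=pickle.load(open("d0.pkl","rb")); S=d["scene"][1];T=d["top"][1]
P=lambda n,c,uv,z:print(n,cast(c,uv,z).round(1))
# stand
P("T tipL(-49)",T,(171.6,194.5),161);P("T tipR",T,(201.6,173.7),161)
P("S tipL",S,(158.2,205.7),161);P("S tipR",S,(181,186.2),161)
P("T boardL",T,(148,188),163);P("T boardR",T,(205,150),163)
P("S boardL",S,(125,212.5),163);P("S boardR",S,(170.5,174.5),163)
# holder
P("S holeL",S,(264.5,194.2),90);P("S holeR",S,(297,184.5),90)
P("S plateL",S,(256.5,189.5),110);P("S plateR",S,(305,175.5),110)
P("T plateL",T,(269,190.5),110);P("T plateR",T,(320.6,195),110)
P("T tab",T,(296.2,191.7),165)
P("S tabL",S,(274.25,164.5),165);P("S tabR",S,(288.5,161.2),165)
P("carton T",T,(226,236),25);P("can T",T,(371,194),200)
print(-S["R"].T@S["t"],-T["R"].T@T["t"])
E
```

```text
T tipL(-49) [496.6 372.1 161. ]
T tipR [552.4 289.2 161. ]
S tipL [495.6 369.  161. ]
S tipR [546.2 287.8 161. ]
T boardL [515.5 436.4 163. ]
T boardR [617.6 279.  163. ]
S boardL [508.2 436.5 163. ]
S boardR [613.1 279.8 163. ]
S holeL [503.3  80.1  90. ]
S holeR [493.3 -20.9  90. ]
S plateL [505.6 103.5 110. ]
S plateR [490.6 -45.7 110. ]
T plateL [506.6 103.5 110. ]
T plateR [491.  -43.8 110. ]
T tab [497.9  31.1 165. ]
S tabL [501.1  51.  165. ]
S tabR [494.6  10.1 165. ]
carton T [375.1 235.9  25. ]
can T [ 486.  -161.3  200. ]
[-265.1431817   679.37265586  611.2988083 ] [ 425.49123626  133.71410048 1212.16524085]
```

```bash
python3 - <<'E'
import pickle,numpy as np,cv2
from h import *
d=pickle.load(open("d0.pkl","rb")); S=d["scene"][1];T=d["top"][1]
M=lambda c:np.diag([1,1,1]) 
K=lambda c:np.array([[c["fx"],0,c["cx"]],[0,c["fy"],c["cy"]],[0,0,1]])@np.c_[c["R"],c["t"]]
p=cv2.triangulatePoints(K(S),K(T),np.array([[470.],[78]]),np.array([[432.],[283]]));print((p[:3]/p[3]).T)
for z in(0,150,300):print(cast(T,(432,283),z),cast(S,(470,78),z),cast(T,(415,100),z))
E
python3 -m crank '8 1 -3.6 -0.5 0 0 0;8 1 -3.6 -0.5 0 0 0;8 1 -3.6 -0.5 0 0 0;8 1 -3.6 -0.5 0 0 0;8 1 -3.6 -0.5 0 0 0;8 1 -3.6 -0.5 0 0 0'
```

```text
[[ 249.04656882 -258.12179255  374.34684996]]
[ 218.97762816 -397.59178637    0.        ] [ 1026.92509644 -1831.05343209     0.        ] [ 795.42820497 -369.98809332    0.        ]
[ 244.5327589  -331.84507104  150.        ] [  709.87844251 -1215.04713847   150.        ] [ 749.65016792 -307.65721093  150.        ]
[ 270.08788965 -266.09835571  300.        ] [ 392.83178858 -599.04084485  300.        ] [ 703.87213087 -245.32632853  300.        ]
time: 0.6
ee_pos: [157.9, -379.9, 260.6]
tcp_rot: [[0.97, 0.244, -0.0], [0.244, -0.97, 0.001], [0.0, -0.001, -1.0]]
wrist_force: [0.4, -0.6, 0.9]
grip_width: 0.937
grasp_force: 0.0
```

```bash
python3 -m crank '8 0.55 -2.2 0 0 0 0;8 0.55 -2.2 0 0 0 0;8 3.37 -1.64 0 0 0 0;8 3.37 -1.64 0 0 0 0;8 3.37 -1.64 0 0 0 0;8 3.37 -1.64 0 0 0 0;8 3.37 -1.64 0 0 0 0;8 3.37 -1.64 0 0 0 0'
python3 -m crank '8 0 0 0 0 0 -7;8 0 0 0 0 0 -7;8 0 0 0 0 0 -7;8 0 0 0 0 0 -7;8 0 0 0 0 0 -7;8 0 0 0 0 0 -7;8 0 0 0 0 0 -7;8 0 0 0 0 0 -7;8 0 0 0 0 0 -7;8 0 0 0 0 0 -7;8 0 0 0 0 0 0'
```

```text
time: 1.27
ee_pos: [331.0, -190.1, 261.1]
tcp_rot: [[0.97, 0.244, 0.0], [0.244, -0.97, -0.0], [0.0, 0.001, -1.0]]
wrist_force: [0.6, -1.2, 0.9]
grip_width: 0.936
grasp_force: 0.0
time: 2.18
ee_pos: [329.8, -191.6, 260.8]
tcp_rot: [[0.1, 0.995, -0.001], [0.995, -0.1, 0.0], [0.0, -0.001, -1.0]]
wrist_force: [-0.8, 0.8, 0.1]
grip_width: 0.934
grasp_force: 0.0
```

```bash
python3 -m crank '5 3.4 2.07 0 0 0 0;5 3.4 2.07 0 0 0 0;5 3.4 2.07 0 0 0 0;5 3.4 2.07 0 0 0 0;5 3.4 2.07 0 0 0 0;5 3.4 2.07 0 0 0 0;5 3.4 2.07 0 0 0 0;5 0 0 2 0 0 0;5 0 0 2 0 0 0;5 0 0 2 0 0 0;5 0 0 0 0 0 0'
python3 - <<'E'
from plant import optics
import cv2,numpy as np
I=[]
for n,x,y in(("scene",225,90),("top",245,145)):
    im=optics.grab_frame(n)[:,:,::-1]; cv2.imwrite(f"pics/{n}1.png",im); I.append(cv2.resize(im[y:y+150,x:x+100],None,fx=4,fy=4,interpolation=cv2.INTER_CUBIC))
cv2.imwrite("pics/c1.png",np.hstack(I))
E
```

```text
time: 3.1
ee_pos: [495.7, 30.9, 196.0]
tcp_rot: [[0.104, 0.995, -0.009], [0.995, -0.104, 0.001], [-0.0, -0.009, -1.0]]
wrist_force: [0.3, 1.0, -1.0]
grip_width: 0.585
grasp_force: 0.0
```

View pics/c1.png

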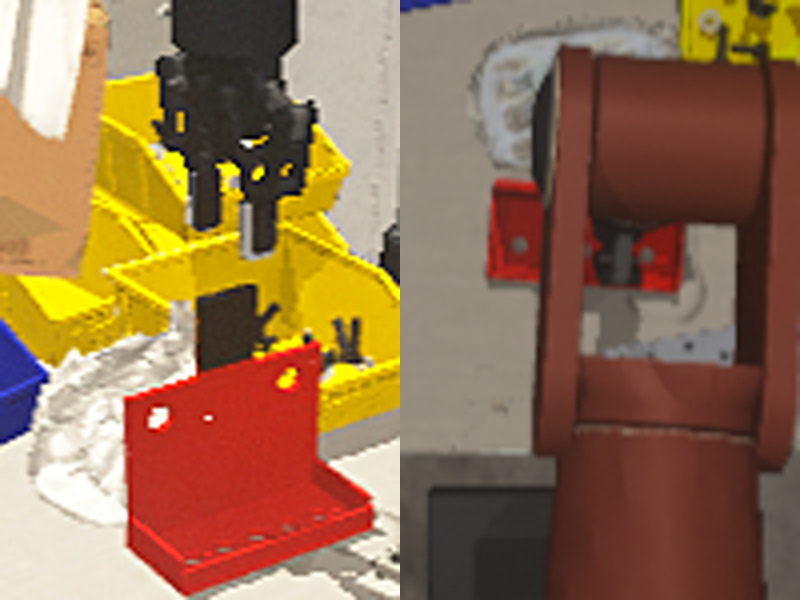

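The gripper straddles the tab: the finger tips are at about scene (276,147) and (290,154), with the tab top at (281,163). I'll descend and grip.

```bash
python3 -m crank '5 0 0.2 2 0 0 0;5 0 0 2 0 0 0;5 0 0 2 0 0 0;5 0 0 1 0 0 0;5 0 0 0 0 0 0;0 0 0 0 0 0 0;0 0 0 0 0 0 0;0 0 0 0 0 0 0;0 0 0 0 0 0 0;0 0 0 0 0 0 0;0 0 0 0 0 0 0' 60
```

```text
time: 4.12
ee_pos: [501.7, 29.9, 133.4]
tcp_rot: [[0.102, 0.995, 0.003], [0.995, -0.102, -0.0], [0.0, 0.003, -1.0]]
wrist_force: [-1.5, -0.1, 5.9]
grip_width: 0.108
grasp_force: 59.8
```

```bash
python3 -m crank '0 0 0 -1 0 0 0;0 0 0 -2 0 0 0;0 0 0 -2 0 0 0;0 0 0 -2.5 0 0 0;0 0 0 0 0 0 0;0 0 0 0 0 0 0;0 0 0 0 0 0 0;0 0 0 0 0 0 0;0 0 0 0 0 0 0'
python3 -c "
from plant import env
s=env.state();print(s['ee_pos'],s['wrist_force'],s['moment'])"
```

```text
time: 4.87
ee_pos: [499.3, 30.1, 203.9]
tcp_rot: [[0.102, 0.995, -0.004], [0.995, -0.102, 0.0], [-0.0, -0.004, -1.0]]
wrist_force: [-0.2, -0.5, -3.3]
grip_width: 0.106
grasp_force: 58.6
[499.2794855   30.09420354 203.93640384] [-0.15165243 -0.49119232 -3.27493587] [ 0.01455455 -0.0643114  -0.00692902]
```

```bash
python3 -m crank '0 1.5 -0.5 0 0 0 0;0 2.5 -1 0 0 0 0;0 3 -1 0 0 0 0;0 3 -1 0 0 0 0;0 3 -1 0 0 0 0;0 3 -1 0 0 0 0;0 3 -1 0 0 0 0;0 2.5 -1 0 0 0 0;0 1.5 -0.6 0 0 0 0;0 0.8 -0.3 0 0 0 0;0 0 0 0 0 0 0'
python3 -m crank '0 0 0 0 0 0 -2.35;0 0 0 0 0 0 -4;0 0 0 0 0 0 -5;0 0 0 0 0 0 -5;0 0 0 0 0 0 -5;0 0 0 0 0 0 -5;0 0 0 0 0 0 -5;0 0 0 0 0 0 -4;0 0 0 0 0 0 -3;0 0 0 0 0 0 -1;0 0 0 0 0 0 0;0 0 0 0 0 0 0'
python3 - <<'E'
from plant import optics,env
import cv2,numpy as np
I=[]
for n,x,y in(("scene",100,120),("top",140,125)):
    im=optics.grab_frame(n)[:,:,::-1]; cv2.imwrite(f"pics/{n}2.png",im); I.append(cv2.resize(im[y:y+150,x:x+(120 if n=="scene" else 80)],None,fx=4,fy=4,interpolation=cv2.INTER_CUBIC))
cv2.imwrite("pics/c2.png",np.hstack(I)); print(env.state()['ee_pos'])
E
```

```text
time: 5.78
ee_pos: [440.3, 276.3, 205.1]
tcp_rot: [[0.1, 0.995, -0.002], [0.995, -0.1, -0.001], [-0.001, -0.002, -1.0]]
wrist_force: [-0.1, -0.5, -3.8]
grip_width: 0.107
grasp_force: 58.7
time: 6.78
ee_pos: [441.4, 274.6, 206.0]
tcp_rot: [[-0.55, 0.835, -0.0], [0.835, 0.55, -0.0], [-0.0, -0.001, -1.0]]
wrist_force: [0.1, 0.3, -4.5]
grip_width: 0.108
grasp_force: 58.7
[441.33737603 274.94986485 206.16911177]
```

View pics/c2.png

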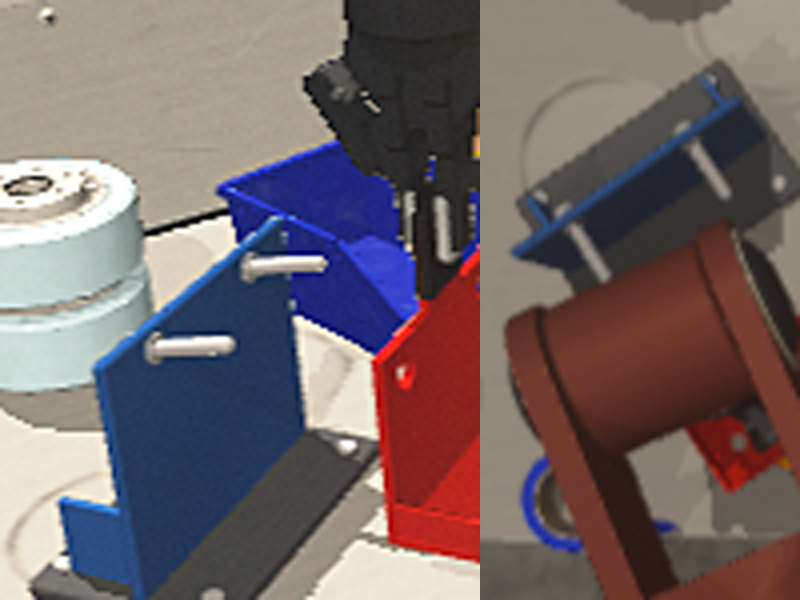

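The holder is rotated to face the board. The left hole is visible at scene (201,213), and the pins are clear of it at scene tips (158,206) and (181,186). I'll measure the holes by mask.

```bash
cat > holes.py <<'E'
import cv2,numpy as np,sys
from h import *
from plant import env,optics
def holes(im):
    hsv=cv2.cvtColor(im,cv2.COLOR_BGR2HSV); h,s,v=cv2.split(hsv)
    m=(((h<6)|(h>174))&(s>170)&(v>70)).astype(np.uint8)
    k,l,st,_=cv2.connectedComponentsWithStats(m); 
    st[0,4]=0
    out=[]
    cs,hi=cv2.findContours(m,cv2.RETR_CCOMP,cv2.CHAIN_APPROX_NONE)
    for c,q in zip(cs,hi[0]):
        if q[3]>=0 and cv2.contourArea(c)>4:
            M=cv2.moments(c); out.append((M['m10']/M['m00'],M['m01']/M['m00'],cv2.contourArea(c)))
    return np.round(out,1)
E
python3 - <<'E'
from holes import *
S=optics.get_calibration("scene")
im=cv2.imread("pics/scene2.png"); print(holes(im)); print("start",holes(cv2.imread("pics/scene0.png")))
s=env.state(); p=s['ee_pos']; R=s['tcp_rot']
for H in(126,130,133.4):
  for y in(50,-50): print(H,y,proj(S,p+R@np.array([y,0,H-90])).round(1))
cv2.imwrite("pics/c3.png",cv2.resize(im[150:270,160:320],None,fx=5,fy=5,interpolation=cv2.INTER_CUBIC))
E
```

```text
[[473.3 250.3   5.5]
 [459.3 252.4  31.5]
 [458.4 247.   10. ]
 [451.  245.6  11.5]
 [461.5 244.8  20. ]
 [504.7 205.3   5.5]
 [224.5 245.    8. ]
 [229.  239.   10. ]
 [233.5 233.    8. ]
 [237.5 227.    8. ]
 [199.6 212.7  11.5]
 [219.5 191.5   7. ]
 [238.4  13.4  19. ]
 [353.   26.5   7. ]
 [256.7  23.7   5.5]
 [336.2  22.8   7.5]
 [263.9  23.9  14. ]
 [276.   23.3  18. ]
 [269.8  21.8   7.5]
 [288.7  21.2  11. ]
 [340.3  19.7   5.5]
 [303.3  19.7   5.5]
 [265.5  20.4  12. ]
 [260.7  21.6  19.5]
 [291.6  19.4  10.5]
 [267.3  17.5  10.5]
 [327.8  17.2   7.5]
 [285.   16.    6. ]
 [277.7  16.9  12.5]
 [344.8  15.6  10. ]
 [340.   16.6  11.5]
 [334.3  15.3   5.5]
 [281.7  15.7   5.5]
 [272.7  14.7   5.5]
 [341.3  13.3   5.5]
 [330.3  15.1  13. ]
 [314.7  13.3   5.5]
 [312.3  12.3   5.5]
 [308.9  13.6  15. ]
 [305.5  14.2  13.5]
 [294.5  15.7  19. ]
 [266.   13.8  10.5]
 [328.4  12.2  12. ]
 [347.2  11.2   8.5]
 [290.7  10.7   5.5]
 [388.2  10.2   9.5]
 [352.3   9.3   5.5]
 [313.    9.    6. ]
 [269.   10.   12. ]
 [278.    9.5   8. ]
 [377.    7.5   7. ]
 [365.    7.5  11. ]
 [330.2 
[... 5774 characters left out ...]
 [426.1  17.6  18. ]
 [407.2  19.6  29. ]
 [417.7  18.8  31. ]
 [399.6  16.6  21.5]
 [409.8  16.1  16. ]
 [405.3  14.3   5.5]
 [426.   13.    6. ]
 [422.8  14.5  12. ]
 [439.   13.1  13. ]
 [435.7  12.7   5.5]
 [419.8  13.   10. ]
 [417.   12.5   7. ]
 [434.   10.    6. ]
 [429.2  11.   12.5]
 [410.   10.8   7. ]
 [407.3  10.3   5.5]
 [425.2  10.    7. ]
 [414.5  10.8  16. ]
 [402.8  10.   10. ]
 [437.7   8.7   5.5]
 [411.7   8.6  13.5]
 [402.5   6.5  18. ]
 [396.    6.    6. ]
 [414.1   4.8  23.5]
 [404.3   3.7   5.5]
 [410.3   3.2  13. ]
 [394.3   1.7   5.5]]
126 50 [199.3 209.7]
126 -50 [219.4 188.1]
130 50 [199.5 211.4]
130 -50 [219.5 189.7]
133.4 50 [199.6 212.9]
133.4 -50 [219.5 191.1]
```

View pics/c3.png

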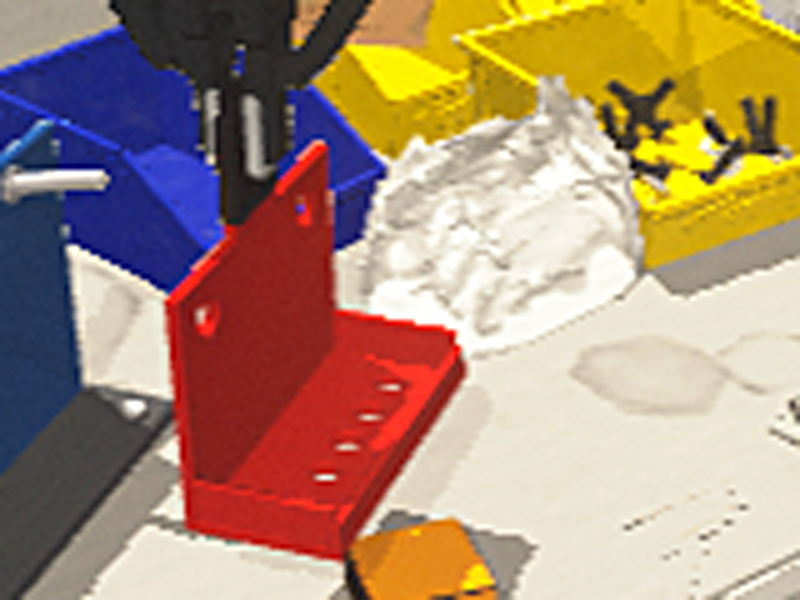

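The holes are at (199.6,212.7) and (219.5,191.5), which match the prediction with the TCP 133.4 mm above the underside. Now I'll measure the pins the same way.

```bash
python3 - <<'E'
from holes import *
from scipy.optimize import least_squares
Cs={n:optics.get_calibration(n) for n in("scene","top")}
def pin(n,im,x0,x1,y0,y1):
    h,s,v=cv2.split(cv2.cvtColor(im,cv2.COLOR_BGR2HSV)); m=np.zeros_like(s); m[y0:y1,x0:x1]=((s<70)&(v>(110 if n=="scene" else 100)))[y0:y1,x0:x1]
    k,l,st,c=cv2.connectedComponentsWithStats(m); i=1+np.argmax(st[1:,4]); ys,xs=np.nonzero(l==i)
    return st[i],c[i],xs,ys
a=cv2.imread("pics/scene0.png")
meas={}
for nm,b in(("L",(130,164,198,214)),("R",(155,186,178,194))):
    st,c,xs,ys=pin("scene",a,*b); tip=(xs.max()+.5,ys[xs>=xs.max()-2].mean()); print(nm,st,c.round(2),np.round(tip,1),[ (x,ys[xs==x].mean().round(1),int((xs==x).sum())) for x in range(xs.min(),xs.max()+1,4)]); meas[nm]=tip
def st2w(o,y,p):
    c,s=np.cos(np.radians(y)),np.sin(np.radians(y)); return np.array([o[0]+c*p[0]-s*p[1],o[1]+s*p[0]+c*p[1],p[2]])
for o in((563,357),(562,357),(565,358)):
  for yy in (33.5,):
    print(o,[proj(Cs["scene"],st2w(o,yy,(x,y,150-x*10/45))).round(1) for y in(50,-50) for x in(-50,-25,-5)])
    print("top tips",[proj(Cs["top"],st2w(o,yy,(-50,y,161))).round(1) for y in(50,-50)])
t=cv2.imread("pics/top0.png")
for nm,b in(("L",(158,175,174,197)),("R",(186,205,154,177))):
    st,c,xs,ys=pin("top",t,*b); print(nm,st,c.round(2))
print("top centres pred",[proj(Cs["top"],st2w((563,357),33.5,(-25,y,158))).round(1) for y in(50,-50)])
E
```

```text
L [136 203  23   8 104] [146.66 206.02] [158.5 205.5] [(136, np.float64(206.5), 2), (140, np.float64(206.5), 4), (144, np.float64(206.0), 5), (148, np.float64(206.0), 5), (152, np.float64(206.0), 5), (156, np.float64(205.5), 4)]
R [160 183  22   7  90] [169.77 185.68] [181.5 185.4] [(160, np.float64(186.0), 1), (164, np.float64(186.0), 5), (168, np.float64(185.5), 4), (172, np.float64(185.5), 4), (176, np.float64(185.5), 4), (180, np.float64(185.5), 4)]
(563, 357) [array([157.7, 206.3]), array([147.7, 206.7]), array([139.8, 207. ]), array([180.5, 185.7]), array([171. , 186.3]), array([163.6, 186.8])]
top tips [array([172. , 195.5]), array([202.2, 175. ])]
(562, 357) [array([157.9, 206.5]), array([147.9, 206.9]), array([140. , 207.2]), array([180.7, 185.9]), array([171.2, 186.5]), array([163.8, 186.9])]
top tips [array([172. , 195.9]), array([202.2, 175.3])]
(565, 358) [array([156.8, 206.1]), array([146.8, 206.5]), array([139. , 206.8]), array([179.7, 185.5]), array([170.3, 186.1]), array([162.9, 186.6])]
top tips [array([171.6, 194.8]), array([201.8, 174.3])]
L [162 181  10  14  46] [166.76 187.48]
R [193 161  10  14  45] [197.07 167.33]
top centres pred [array([167.2, 188.1]), array([197.3, 167.7])]
```

```bash
python3 -m crank '0 0.17 1 0 0 0 0;0 0 2 0 0 0 0;0 0 2 0 0 0 0;0 0 2 0 0 0 0;0 0 1 0 0 0 0;0 0 0.2 0 0 0 0;0 0 0 0 0 0 0;0 0 0 0 0 0 0'
cat > chk.py <<'E'
from holes import *
import sys
S=optics.get_calibration("scene"); s=env.state(); p=s['ee_pos']; R=s['tcp_rot']
d=p-np.array([563.2,357.2,0]); c,k=np.cos(np.radians(33.5)),np.sin(np.radians(33.5))
x,y=c*d[0]+k*d[1],-k*d[0]+c*d[1]
print("t",s['time'],"holeX",round(x+3,1),"y",round(y,1),"holeZ",round(p[2]-43.4,1),"axisZ",round(150-(x+3)*10/45,1),"yaw",round(np.degrees(np.arctan2(R[1,1],R[0,1])),2),"F",s['wrist_force'].round(1),"M",s['moment'].round(2))
im=optics.grab_frame("scene")[:,:,::-1]; print("pred",[proj(S,p+R@np.array([q,0,43.4])).round(1) for q in(50,-50)])
cv2.imwrite(sys.argv[1],cv2.resize(np.ascontiguousarray(im[150:250,110:240]),None,fx=6,fy=6,interpolation=cv2.INTER_CUBIC))
print([q for q in holes(np.ascontiguousarray(im)).tolist() if 120<q[0]<230 and 160<q[1]<235])
E
python3 chk.py pics/c4.png
```

```text
time: 7.55
ee_pos: [508.0, 321.6, 206.0]
tcp_rot: [[-0.552, 0.834, -0.001], [0.834, 0.552, -0.001], [0.0, -0.001, -1.0]]
wrist_force: [0.2, -0.3, -3.8]
grip_width: 0.108
grasp_force: 58.9
t 7.55 holeX -62.7 y 0.8 holeZ 162.6 axisZ 163.9 yaw 33.49 F [ 0.2 -0.3 -3.8] M [ 0.03 -0.04  0.04]
pred [array([163.9, 207.1]), array([186.3, 186.3])]
[[195.5, 233.0, 8.0], [199.5, 227.0, 8.0], [204.6, 221.9, 9.0], [164.0, 206.8, 15.5], [186.5, 185.5, 13.0]]
```

View pics/c4.png

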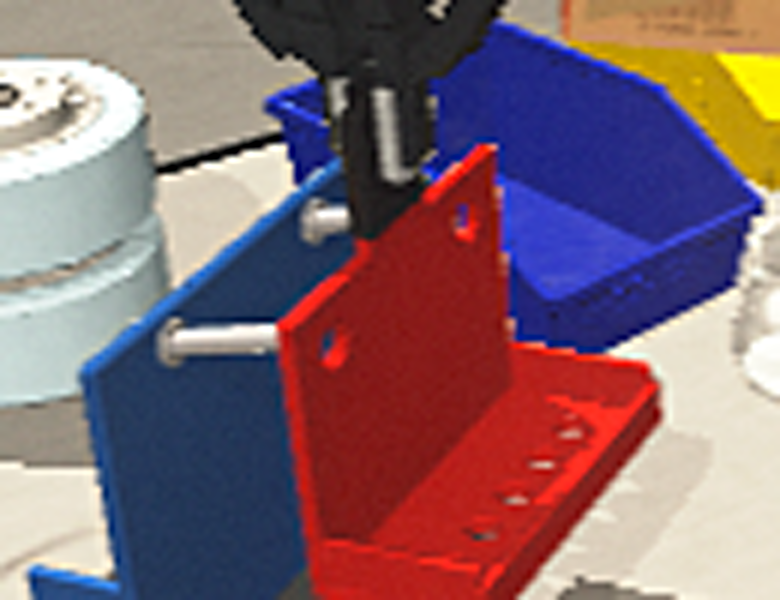

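The red plate stands just in front of the pin tips. The holes at (164.0,206.8) and (186.5,185.5) lie on the pin lines within about 1 px, so I'll start the insertion along the slope.

```bash
python3 -m crank '0 -0.05 0.8 0 0 0 0;0 0 0.5 0.11 0 0 0;0 0 0.5 0.11 0 0 0;0 0 0.5 0.11 0 0 0;0 0 0.5 0.11 0 0 0;0 0 0 0 0 0 0;0 0 0 0 0 0 0' && python3 chk.py pics/c5.png
```

```text
time: 8.18
ee_pos: [532.4, 337.1, 201.5]
tcp_rot: [[-0.552, 0.834, -0.001], [0.834, 0.552, -0.0], [0.0, -0.001, -1.0]]
wrist_force: [-0.4, 1.0, -3.9]
grip_width: 0.104
grasp_force: 59.0
t 8.1833 holeX -33.8 y 0.2 holeZ 158.1 axisZ 157.5 yaw 33.49 F [-0.4  1.  -3.9] M [-0.01 -0.06 -0.02]
pred [array([152.2, 206.6]), array([175.3, 186.1])]
[[184.0, 232.0, 6.0], [188.8, 226.4, 8.5], [194.0, 221.0, 6.0], [154.4, 206.0, 45.5]]
```

View pics/c5.png

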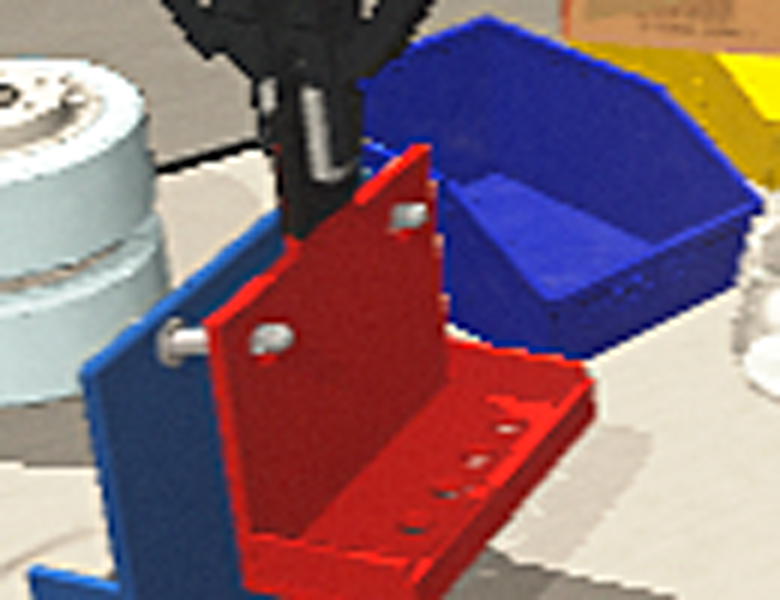

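Both pin ends now show through the holes, at scene about (155,206) and (178,186), with no contact force. I'll continue the insertion.

```bash
python3 -m crank '0 0 0.5 0.11 0 0 0;0 0 0.5 0.11 0 0 0;0 0 0.5 0.11 0 0 0;0 0 0.5 0.11 0 0 0;0 0 0.5 0.11 0 0 0;0 0 0.4 0.09 0 0 0;0 0 0 0 0 0 0;0 0 0 0 0 0 0'; python3 -m crank '0 0 0.2 0.05 0 0 0;0 0 0.2 0.05 0 0 0;0 0 0 0 0 0 0;0 0 0 0 0 0 0'
```

```text
time: 8.9
ee_pos: [556.5, 353.1, 195.2]
tcp_rot: [[-0.552, 0.834, -0.001], [0.834, 0.552, -0.0], [0.0, -0.001, -1.0]]
wrist_force: [0.7, 1.3, -5.1]
grip_width: 0.105
grasp_force: 58.9
time: 9.23
ee_pos: [559.8, 355.2, 194.5]
tcp_rot: [[-0.552, 0.834, -0.0], [0.834, 0.552, -0.0], [0.0, -0.0, -1.0]]
wrist_force: [0.1, 0.2, -3.3]
grip_width: 0.107
grasp_force: 58.9
```

```bash
python3 -m crank '0 0 0.15 0.05 0 0 0;0 0 0 0 0 0 0;0 0 0 0 0 0 0'; python3 -m crank '0 0 0.15 0.05 0 0 0;0 0 0 0 0 0 0;0 0 0 0 0 0 0'; python3 -m crank '0 0 0.1 0.05 0 0 0;0 0 0 0 0 0 0;0 0 0 0 0 0 0'
```

```text
time: 9.48
ee_pos: [560.8, 356.0, 194.0]
tcp_rot: [[-0.552, 0.834, -0.001], [0.834, 0.552, -0.0], [0.0, -0.001, -1.0]]
wrist_force: [-0.3, 0.5, -3.2]
grip_width: 0.111
grasp_force: 59.1
time: 9.73
ee_pos: [561.2, 356.2, 193.4]
tcp_rot: [[-0.552, 0.834, -0.003], [0.834, 0.552, -0.002], [-0.0, -0.004, -1.0]]
wrist_force: [-4.5, -2.4, -0.8]
grip_width: 0.107
grasp_force: 59.5
time: 9.98
ee_pos: [561.4, 356.3, 192.9]
tcp_rot: [[-0.552, 0.834, -0.005], [0.834, 0.552, -0.003], [0.0, -0.006, -1.0]]
wrist_force: [-6.4, -4.3, 0.9]
grip_width: 0.106
grasp_force: 59.8
```

```bash
python3 -m crank '0 0 0 0.1 0 0 0;0 0 0 0 0 0 0;0 0 0 0 0 0 0'; python3 -m crank '0 0 0 0.1 0 0 0;0 0 0 0 0 0 0;0 0 0 0 0 0 0'; python3 chk.py pics/c6.png
```

```text
time: 10.23
ee_pos: [561.3, 356.3, 191.9]
tcp_rot: [[-0.552, 0.834, -0.005], [0.834, 0.552, -0.003], [0.0, -0.006, -1.0]]
wrist_force: [-7.4, -4.4, -0.3]
grip_width: 0.108
grasp_force: 59.8
time: 10.48
ee_pos: [561.4, 356.3, 191.7]
tcp_rot: [[-0.552, 0.834, -0.005], [0.834, 0.552, -0.003], [-0.0, -0.006, -1.0]]
wrist_force: [-8.3, -5.9, 3.7]
grip_width: 0.109
grasp_force: 60.0
t 10.4833 holeX 1.0 y 0.3 holeZ 148.3 axisZ 149.8 yaw 33.52 F [-8.3 -5.9  3.7] M [-0.94  1.59  0.14]
pred [array([138.7, 208.1]), array([162.6, 187.7])]
[[171.0, 233.0, 6.0], [181.5, 222.0, 8.0], [147.9, 206.3, 125.0]]
```

View pics/c6.png

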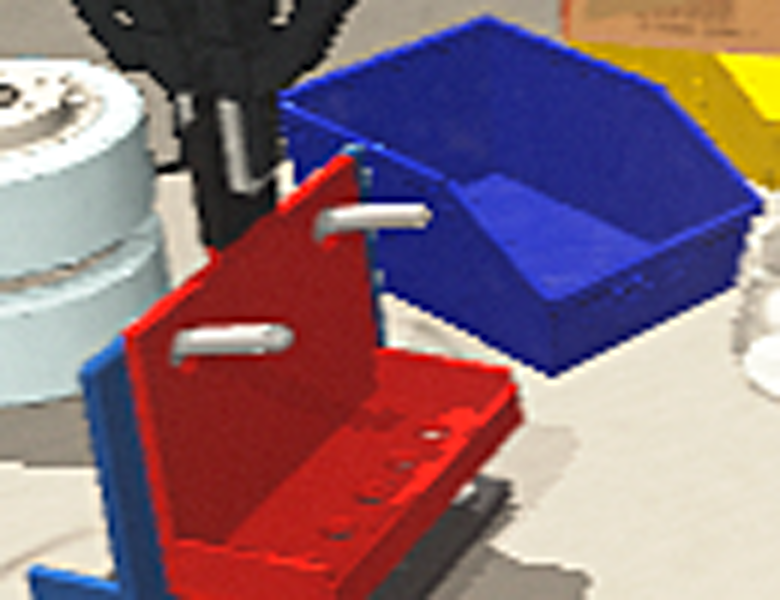

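Both pins pass well through the holes, the plate is against the board, and the pins carry the weight. I'll release and back off upwards.

```bash
python3 -m crank '4 0 0 0 0 0 0;4 0 0 0 0 0 0;4 0 0 0 0 0 0;4 0 0 0 0 0 0;4 0 0 0 0 0 0;4 0 0 0 0 0 0'; python3 -m crank '4 0 0 -1 0 0 0;4 0 0 -2 0 0 0;4 0 0 -3 0 0 0;4 0 0 -3 0 0 0;4 0 0 -3 0 0 0;4 0 0 0 0 0 0;4 0 0 0 0 0 0;4 0 0 0 0 0 0;4 0 0 0 0 0 0;4 0 0 0 0 0 0;4 0 0 0 0 0 0;4 0 0 0 0 0 0'; python3 - <<'E'
from plant import optics
import cv2,numpy as np
im=np.ascontiguousarray(optics.grab_frame("scene")[:,:,::-1])
cv2.imwrite("pics/c7.png",cv2.resize(im[90:340,80:400],None,fx=2.4,fy=2.4,interpolation=cv2.INTER_CUBIC))
E
```

```text
time: 11.03
ee_pos: [563.4, 357.6, 191.4]
tcp_rot: [[-0.552, 0.834, 0.001], [0.834, 0.552, 0.0], [-0.0, 0.001, -1.0]]
wrist_force: [-0.0, -0.1, -0.2]
grip_width: 0.467
grasp_force: 0.0
time: 12.03
ee_pos: [562.8, 357.3, 309.8]
tcp_rot: [[-0.552, 0.834, -0.002], [0.834, 0.552, -0.001], [0.0, -0.002, -1.0]]
wrist_force: [0.5, 0.7, -0.5]
grip_width: 0.464
grasp_force: 0.0
```

View pics/c7.png

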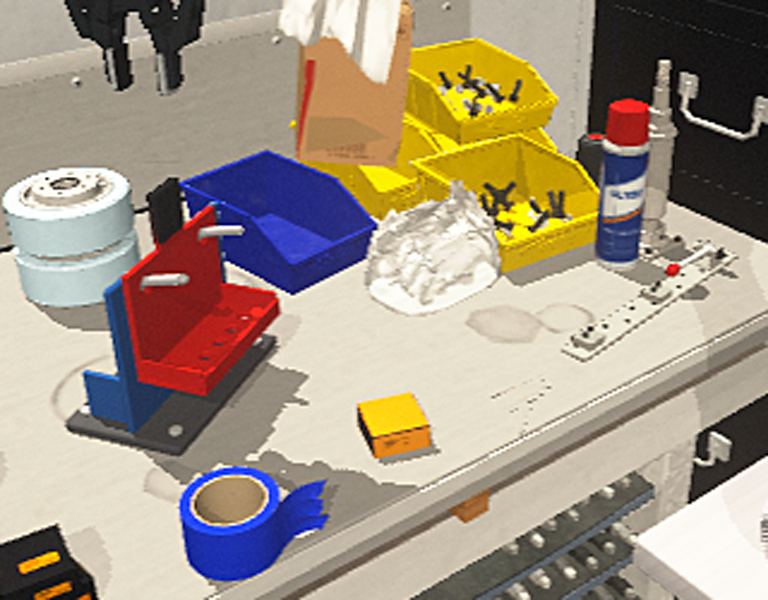

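The holder hangs on its own on both pins, at scene about (148,207) and (172,186), with its plate flat on the board. The gripper is clear above it, and the can, tape and carton have not moved.

```bash
python3 -c "
from plant import order
print(order.job_done())"
```

```text
the job is handed in; nothing more can be done
None
```

The tool holder is hanging on both of the stand's pins with its back plate against the board, the spray can, tape and carton are where they stood, and the job was handed in after about 12 s of robot time.

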